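# Pair up the eyewear cases in the order tray

### The job

One eyewear case already lies in the order tray: find the loose case of the same shape and slide it along the bench, never lifting it, in through the tray's open end, pushing its mate back until the two are up against the stop bar, and lean on the pair there with a steady push of about 15 newtons for half a second, never forcing it. Then fold the clear lid down shut over the pair. Keep the two cases of the other shape out of the tray and flat on the bench, and leave the bottle, the screwdriver and the mug alone.

Things in the scene. Friction and masses are not known exactly. Their poses are not given: they have to be found in the camera images.
- tray: grey fixed fence, no floor, walls 48 mm high, 10 thick; inside x -82.5 to 82.5 mm, side walls y 0 to 235; flared guides reach 30 mm out of the mouth. Origin: middle of the mouth at bench height; +y points in, -x is the hinge side (nearer the robot). A rubber-faced stop bar 38 mm high lies across the inside, its face somewhere at y 172 to 197, clamped elsewhere each time: find it by feel
- lid (a joint): clear flat lid with an aluminium frame, 180 mm (from hinge to free edge) by 235 mm by 6 mm, hinged along the top of the tray's -x wall. Value in rad: 0 = shut (level, its underside 52 mm above the bench), 1.57 = upright; its hinge is stiff so that it stays at any angle; shutting it takes about 2 to 4 N at the free edge
- lid_hinge (a point): middle of the lid's hinge line (at tray x = -87.5 mm, y = 117.5 mm, 52 mm above the bench); the hinge line runs along the tray's y
- lid_edge (a point): middle of the lid's free edge, on its outer (upper when shut) face, 180 mm from the hinge; axes turn with the lid: x from hinge to edge, z out of the outer face
- square_case_1: one of four closed hard eyewear cases in the same black plastic, 136 mm long (own x), 88 mm wide (own y), 45 mm high, about 0.2 kg; this one is a rectangle seen from above (square ends). Origin: centre of its underside, z up. Too wide to grip across; slide it on the bench
- square_case_2: one of four closed hard eyewear cases in the same black plastic, 136 mm long (own x), 88 mm wide (own y), 45 mm high, about 0.2 kg; this one is a rectangle seen from above (square ends). Origin: centre of its underside, z up. Too wide to grip across; slide it on the bench
- round_case_1: one of four closed hard eyewear cases in the same black plastic, 136 mm long (own x), 88 mm wide (own y), 45 mm high, about 0.2 kg; this one has half-round ends of 44 mm radius (a long oval seen from above; its straight sides are 48 mm long). Origin: centre of its underside, z up. Too wide to grip across; slide it on the bench
- round_case_2: one of four closed hard eyewear cases in the same black plastic, 136 mm long (own x), 88 mm wide (own y), 45 mm high, about 0.2 kg; this one has half-round ends of 44 mm radius (a long oval seen from above; its straight sides are 48 mm long). Origin: centre of its underside, z up. Too wide to grip across; slide it on the bench
- cleaner: bystander: white round bottle, 60 mm across, 170 mm tall; origin at the centre of its underside
- screwdriver: bystander: screwdriver lying on the bench along its own x; origin under its middle
- cup: bystander: white mug, 72 mm across, 85 mm tall; origin at the centre of its underside
Things that resemble listed ones, but are neither listed nor needed, are in the scene too. Leave any green look-alike of the square_case_1 alone.

How it is judged:
On the way, in this order (a step that is already met when the one before it is completed fails the run):
1. both cases of one shape lie in the tray and are pressed together against the stop with a steady 8 to 25 N for 0.3 s, at rest (((x of square_case_1 in the frame of tray between -0.03 and 0.03 m and y of square_case_1 in the frame of tray between 0.025 and 0.17 m and angle between each of square_case_1, square_case_2's own z axis and vertical below 0.06 rad and x of square_case_2 in the frame of tray between -0.03 and 0.03 m and y of square_case_2 in the frame of tray between 0.025 and 0.17 m and ((x of round_case_1 in the frame of tray above 0.12 m or x of round_case_1 in the frame of tray below -0.12 m or y of round_case_1 in the frame of tray below -0.04 m) and angle between round_case_1's own z axis and vertical below 0.06 rad) and ((x of round_case_2 in the frame of tray above 0.12 m or x of round_case_2 in the frame of tray below -0.12 m or y of round_case_2 in the frame of tray below -0.04 m) and angle between round_case_2's own z axis and vertical below 0.06 rad)) or (x of round_case_1 in the frame of tray between -0.03 and 0.03 m and y of round_case_1 in the frame of tray between 0.025 and 0.17 m and angle between each of round_case_1, round_case_2's own z axis and vertical below 0.06 rad and x of round_case_2 in the frame of tray between -0.03 and 0.03 m and y of round_case_2 in the frame of tray between 0.025 and 0.17 m and ((x of square_case_1 in the frame of tray above 0.12 m or x of square_case_1 in the frame of tray below -0.12 m or y of square_case_1 in the frame of tray below -0.04 m) and angle between square_case_1's own z axis and vertical below 0.06 rad) and ((x of square_case_2 in the frame of tray above 0.12 m or x of square_case_2 in the frame of tray below -0.12 m or y of square_case_2 in the frame of tray below -0.04 m) and angle between square_case_2's own z axis and vertical below 0.06 rad))) and (horizontal distance between square_case_1 and square_case_2 below 0.094 m or horizontal distance between round_case_1 and round_case_2 below 0.094 m) and (contact force between square_case_1 and square_case_2 between 8 and 25 N or contact force between round_case_1 and round_case_2 between 8 and 25 N) and linear speed of each of square_case_1, square_case_2, round_case_1, round_case_2 below 0.01 m/s), for 0.3 s.
2. the lid is folded shut (within 0.05 rad) (value of joint lid below 0.05 rad), for 0.2 s.
At the end, for the whole second after the job is handed in: the matching pair lies flat in the tray (centres within 30 mm of its middle line and 25 to 170 mm inside the mouth) and close together (centres under 94 mm apart), the lid is shut within 0.05 rad, the other two cases lie flat outside the tray, and all cases are at rest (((x of square_case_1 in the frame of tray between -0.03 and 0.03 m and y of square_case_1 in the frame of tray between 0.025 and 0.17 m and angle between each of square_case_1, square_case_2's own z axis and vertical below 0.06 rad and x of square_case_2 in the frame of tray between -0.03 and 0.03 m and y of square_case_2 in the frame of tray between 0.025 and 0.17 m and ((x of round_case_1 in the frame of tray above 0.12 m or x of round_case_1 in the frame of tray below -0.12 m or y of round_case_1 in the frame of tray below -0.04 m) and angle between round_case_1's own z axis and vertical below 0.06 rad) and ((x of round_case_2 in the frame of tray above 0.12 m or x of round_case_2 in the frame of tray below -0.12 m or y of round_case_2 in the frame of tray below -0.04 m) and angle between round_case_2's own z axis and vertical below 0.06 rad)) or (x of round_case_1 in the frame of tray between -0.03 and 0.03 m and y of round_case_1 in the frame of tray between 0.025 and 0.17 m and angle between each of round_case_1, round_case_2's own z axis and vertical below 0.06 rad and x of round_case_2 in the frame of tray between -0.03 and 0.03 m and y of round_case_2 in the frame of tray between 0.025 and 0.17 m and ((x of square_case_1 in the frame of tray above 0.12 m or x of square_case_1 in the frame of tray below -0.12 m or y of square_case_1 in the frame of tray below -0.04 m) and angle between square_case_1's own z axis and vertical below 0.06 rad) and ((x of square_case_2 in the frame of tray above 0.12 m or x of square_case_2 in the frame of tray below -0.12 m or y of square_case_2 in the frame of tray below -0.04 m) and angle between square_case_2's own z axis and vertical below 0.06 rad))) and (horizontal distance between square_case_1 and square_case_2 below 0.094 m or horizontal distance between round_case_1 and round_case_2 below 0.094 m) and value of joint lid below 0.05 rad and linear speed of each of square_case_1, square_case_2, round_case_1, round_case_2 below 0.01 m/s); the robot touches nothing.
It fails at once if a case is lifted more than 20 mm off the bench or tipped by more than 0.35 rad (height (world z) of any of square_case_1, square_case_2, round_case_1, round_case_2 above 0.02 m or angle between any of square_case_1, square_case_2, round_case_1, round_case_2's own z axis and vertical above 0.35 rad).
It fails at once if the pair is forced: more than 35 N between the two cases or between the fingers and a case (contact force between any of square_case_1, the fingers and square_case_2 above 35 N or contact force between any of round_case_1, the fingers and round_case_2 above 35 N or contact force between the fingers and square_case_1 above 35 N or contact force between the fingers and round_case_1 above 35 N).
It fails at once if the bottle, screwdriver or mug is moved by more than 30 mm (distance of any of cleaner, screwdriver, cup from where it was at the start of the episode above 0.03 m).
It also fails if it takes over 72 s, if anything falls off the work surface, if the arm or the gripper's body presses on something with over 40 N, if the wrist force passes 120 N, or if a joint passes its speed limit or range.

### The arm

A 6-joint arm with a two-finger parallel gripper is mounted at the origin on the work surface. World frame = base frame: x ahead of the robot, y to its left, z up, the work surface at z = 0. Lengths are in m, angles in rad, forces in N, time in s.
With the tool pointing down it reaches from about 0.35 to 0.85 m from the base axis. Payload 8.1 kg.
Tool frame: the origin (TCP) lies on the centre line of the jaws, within the pads' length; the fingertips stand 11 mm ahead of it and the grasp point (between the pads) lies 8 mm behind it; z points along the fingers, y is the line along which they close (so a half turn about z gives the same grasp; the last joint's range is limited). The gripper opens to 85 mm and grips with 20 to 120 N. Pads are 22 mm wide; open, the fingers measure 114 mm over their backs; the gripper's body (76 mm by 85 mm) begins 54 mm behind the grasp point. The pads swing forward as they close: fully open they stand 13 mm farther back than shut.
Start: joints at [-1.343, 0.13, 1.488, -0, 1.523, -0.085], TCP at [0.185, -0.571, 0.242] pointing down, gripper open.
Joint ranges: [-2.96, 2.96], [-0.89, 2.26], [0.02, 2.5], [-1.34, 4.48], [0, 2.73], [-2.66, 2.66]. Speed limits (rad/s): [2.39, 2.39, 2.79, 3.14, 3.14, 3.14].

### API

Orientations are given as a unit quaternion [x, y, z, w].
In Python, from plant import * gives the robot as it stands.
- The arm moves only by the tool step_arm, never from a script. Its argument "commands" is a list of rows, each a list of 3 entries, a list of its own where there are three numbers: the closure, from -1 (fully open) to 1 (shut), then the shift along the world's x, y, z in m, then the turn, a rotation vector about the world's x, y, z in degrees. A call has 1 to 10 rows; each row shifts and turns the commanded pose from where the row before left it; what a row does not reach is not made up. A row lasts 1/8 s, in which the tool goes at most 62.5 mm and 10.7 degrees, less where a joint would pass 70% of its speed; a pose out of reach is approached as far as the arm can. A call is refused whole if a number of a shift passes 0.0625 or a number of a turn 10.7, either way. A call with a gripper value outside its range is refused whole. The fingers move at their own pace and stop on an object; the grip force is fixed at half the most. Time passes only in rows, so rows that do not move let the fingers close. It gives the time, the measured TCP pose, the force, the opening and the grip force at its end, in the units of the state.
- get_obs(): the state, without advancing time (a new reading comes with each control period).
- capture(name): name is "side" or "top"; returns a dict with "frame" (420x560x3 uint8, red, green, blue), "fovy" (degrees; the focal length in pixels is half the picture's height over the tangent of half this angle, whatever the lens; pixels are square), "cx", "cy" (the principal point, pixels), "origin" and "orientation" of the camera in the world. Camera axes: x right, y up, looking along -z (the intrinsics and any distortion apply to the point x, -y, -z); pixel columns grow to the right and rows downward; lengths in m; the calibration is good to about 2 mm. A picture is of the moment at which its call begins. There is no depth.
- sign_off(): hands the job in; it is judged then, once.
The state is a dict: "clock": time; "qpos": joint angles; "qvel": joint speeds; "joint_efforts": joint torques, N m; "eef_pos": TCP position; "tcp_rot": TCP orientation; "contact_force": force on the tool from outside, world axes, zero at the start; "ft_torque": the same for the moment, N m; "gripper_width": finger opening in m; "grip_force": force on a finger pad.
Only numpy, scipy, OpenCV 4.12 (cv2) and the standard library are available. Lean on these libraries where they do the work, as an engineer would, in place of code of your own. Each camera call takes 0.05 s, during which the arm holds its last target. There are 200 camera calls.

## Working session

There is one attempt and no reset: what is moved stays moved. The work goes in short steps, Python scripts to look and compute and a tool call to move; the robot and the scene stay as the last step left them, time stands still between calls to the robot, and variables do not carry over. Pictures are saved under pics/ and viewed, at most 10 in all, crops included, and the job is handed in when it is done.

Besides the shell and the picture viewer there is one more tool, called after "Call:" as name(argument=value, ...), one argument or row to a line, values as JSON. step_arm: Moves the arm, as the interface text tells. Its arguments: {"type":"object","properties":{"commands":{"type":"array"}},"required":["commands"]}

```bash
mkdir -p pics; ls; cat > h.py <<'E'
from plant import *
import numpy as np, cv2, json
from scipy.spatial.transform import Rotation as R
def snap(n,f):
    c=capture(n); cv2.imwrite(f'pics/{f}.png',c['frame'][:,:,::-1])
    m={k:(np.asarray(v).tolist() if not isinstance(v,(str,)) else v) for k,v in c.items() if k!='frame'}
    json.dump(m,open(f'{n}.json','w')); return c
def cam(n): return json.load(open(f'{n}.json'))
def K(c):
    f=210/np.tan(np.radians(c['fovy'])/2); return np.array([[f,0,c['cx']],[0,f,c['cy']],[0,0,1.]])
def dist(c):
    for k in c:
        if 'dist' in k: return np.array(c[k],float)
    return np.zeros(5)
def px2w(c,uv,z):
    uv=np.array(uv,float).reshape(-1,1,2)
    n=cv2.undistortPoints(uv,K(c),dist(c)).reshape(-1,2)
    d=R.from_quat(c['orientation']).apply(np.c_[n[:,0],-n[:,1],-np.ones(len(n))])
    o=np.array(c['origin']); t=(z-o[2])/d[:,2]; return o+t[:,None]*d
def w2px(c,p):
    q=R.from_quat(c['orientation']).inv().apply(np.atleast_2d(p)-np.array(c['origin']))*[1,-1,-1]
    return cv2.projectPoints(q,np.zeros(3),np.zeros(3),K(c),dist(c))[0].reshape(-1,2)
E
python3 - <<'E'
from h import *
for n in('top','side'):
    snap(n,n+'0'); print(cam(n))
print(get_obs())
E
```

```text
pics
{'fovy': 49.99748907244865, 'cx': 278.1033809874014, 'cy': 213.23853421100156, 'origin': [0.34277909313903115, 0.056622392597547186, 1.314746395128698], 'orientation': [0.07145328940812044, -0.06709169240823867, -0.7026877067588244, 0.7047149203845354]}
{'fovy': 45.11491549297124, 'cx': 284.6542278046188, 'cy': 205.68360452350385, 'origin': [-0.013335215567019916, 0.9008568299666544, 0.9138184762117784], 'orientation': [-0.1271193117181705, 0.4063499185652106, 0.8621511115703595, -0.27461952787145094]}
{'clock': 0.1, 'qpos': array([-1.34339101e+00,  1.31117911e-01,  1.48917552e+00,  1.89615985e-05,
        1.52297806e+00, -8.53641745e-02]), 'qvel': array([-0.00142395, -0.00100029, -0.00331671, -0.00048855, -0.00188434,
        0.00066778]), 'joint_efforts': array([ 1.21473859e-03, -5.70953429e+01, -5.01941442e+01, -2.75341672e-04,
        8.12794460e-03,  2.25054390e-05]), 'eef_pos': array([ 0.18455836, -0.57041432,  0.24132721]), 'tcp_rot': array([ 9.87796530e-01,  1.55747586e-01, -5.01199116e-05, -8.37970723e-04]), 'contact_force': array([ 0.37263837, -0.2368344 ,  0.33496073]), 'ft_torque': array([-0.06605617,  0.04653119,  0.03777164]), 'grip_force': 0.0, 'gripper_width': 0.08550827562630958}
```

View pics/top0.png

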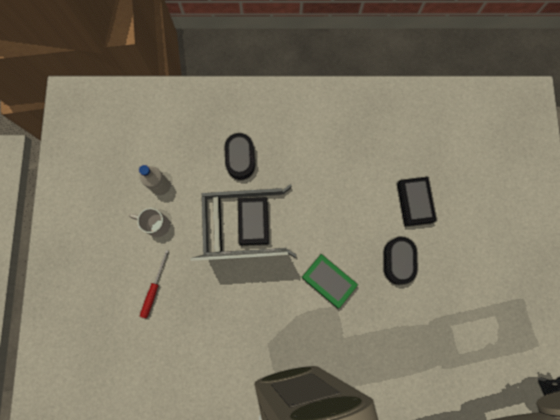

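View pics/side0.png

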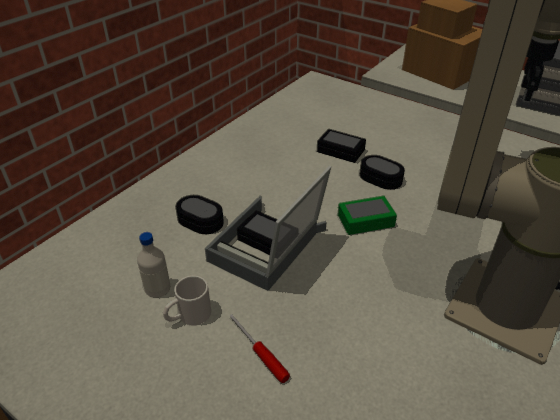

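The top view shows the tray near (245,223) with its mouth facing right and a square case inside at (253,221). The lid stands up on the robot side, and the stop bar is at about (213,222).

Candidates for the loose mate:
- Black rectangle (417,201): square ends, so this is the one I choose.
- Black oval (401,260): wrong shape.
- Black oval (240,156): wrong shape.
- Green rectangle (331,281): the look-alike, to be left alone.

The side view agrees: square (341,145), ovals (382,171) and (199,213), green (367,215).

```bash
cat > fit.py <<'E'
from h import *
from scipy.optimize import minimize
def mask(img,box):
    x0,y0,x1,y1=box; m=np.zeros(img.shape[:2],np.uint8)
    sub=img[y0:y1,x0:x1].astype(int); m[y0:y1,x0:x1]=(sub.max(2)<62)
    n,l,s,_=cv2.connectedComponentsWithStats(m); k=1+np.argmax(s[1:,4]); m=(l==k).astype(np.uint8)
    c,_=cv2.findContours(m,cv2.RETR_EXTERNAL,cv2.CHAIN_APPROX_NONE)
    return cv2.convexHull(max(c,key=cv2.contourArea))
def hull(c,p,rnd=False):
    if rnd:
        t=np.linspace(-np.pi/2,np.pi/2,15); a=np.c_[.024+.044*np.cos(t),.044*np.sin(t)]; b=np.r_[a,-a]
    else: b=np.array([[.068,.044],[-.068,.044],[-.068,-.044],[.068,-.044]])
    r=np.array([[np.cos(p[2]),-np.sin(p[2])],[np.sin(p[2]),np.cos(p[2])]]); q=b@r.T+p[:2]
    P=np.r_[np.c_[q,0*q[:,0]],np.c_[q,0*q[:,0]+.045]]
    return cv2.convexHull(w2px(c,P).astype(np.float32))
def iou(a,b):
    i,_=cv2.intersectConvexConvex(a.astype(np.float32),b); return i/(cv2.contourArea(a.astype(np.float32))+cv2.contourArea(b)-i)
def fit(c,img,box,rnd=False,yaw0=np.pi/2):
    m=mask(img,box).reshape(-1,1,2); ctr=m.reshape(-1,2).mean(0)
    p0=px2w(c,[ctr],.025)[0]; best=None
    for y in(yaw0,yaw0+.3,yaw0-.3):
        r=minimize(lambda p:1-iou(m,hull(c,p,rnd)),[p0[0],p0[1],y],method='Nelder-Mead',options=dict(initial_simplex=np.array([[p0[0],p0[1],y],[p0[0]+.01,p0[1],y],[p0[0],p0[1]+.01,y],[p0[0],p0[1],y+.15]])))
        if best is None or r.fun<best.fun: best=r
    return best.x.round(4),round(1-best.fun,3)
E
python3 - <<'E'
from fit import *
top=cv2.imread('pics/top0.png');c=cam('top')
side=cv2.imread('pics/side0.png');s=cam('side')
print('sq loose',fit(c,top,(385,165,450,235),yaw0=0))
print('sq loose side',fit(s,side,(308,120,369,162),yaw0=0))
print('sq tray',fit(c,top,(232,194,275,250),yaw0=0))
print('ov A',fit(c,top,(375,232,430,290),True,yaw0=0))
print('ov A side',fit(s,side,(355,150,410,190),True,yaw0=0))
print('ov B',fit(c,top,(215,125,262,186),True,yaw0=0))
print('green',px2w(c,[[303,281],[322,255],[357,287],[340,307]],.045).round(3))
a=cv2.resize(top[170:290,180:310],(0,0),fx=4.5,fy=4.5,interpolation=3)
b=cv2.resize(top[165:300,375:445],(0,0),fx=3,fy=3,interpolation=3)
m=np.zeros((540,800,3),np.uint8); m[:540,:585]=a; m[:405,585:795]=b
cv2.imwrite('pics/m1.png',m)
E
```

```text
sq loose (array([ 0.6375, -0.3349,  0.1309]), np.float64(0.881))
sq loose side (array([ 0.6344, -0.339 ,  0.2111]), np.float64(0.921))
sq tray (array([ 0.582 ,  0.1337, -0.0547]), np.float64(0.834))
ov A (array([ 0.4621, -0.2829, -0.1525]), np.float64(0.903))
ov A side (array([ 0.4613, -0.2828, -0.0502]), np.float64(0.969))
ov B (array([0.7715, 0.1798, 0.155 ]), np.float64(0.922))
green [[ 0.403 -0.005  0.045]
 [ 0.475 -0.059  0.045]
 [ 0.387 -0.155  0.045]
 [ 0.332 -0.107  0.045]]
```

View pics/m1.png

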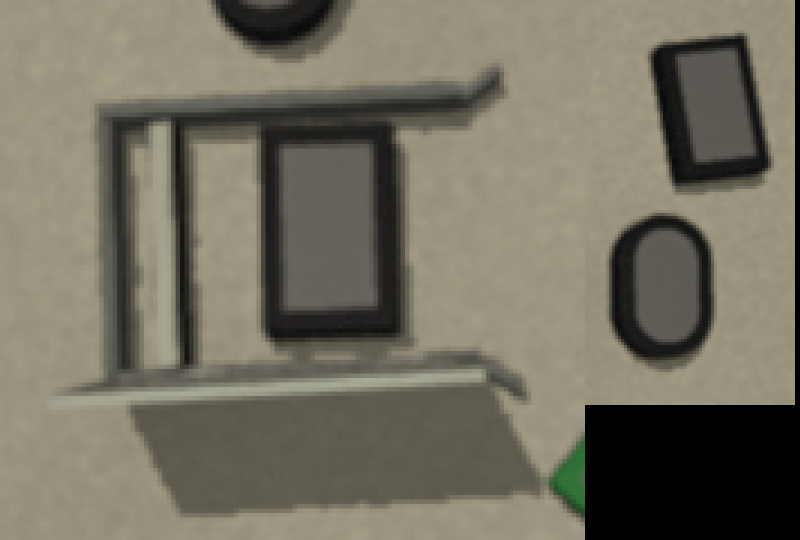

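The crop shows the loose square case (b inset, about (710,110)) with straight edges and sharp corners, beside the oval at (662,287). The square in the tray is at (330,230) in the crop, and the stop bar's front face is at about x=180. The lid's free edge runs from (50,400) to (487,377), standing upright. I'm moving the tool high above the area behind the loose case and turning it so both open fingers face the push.

Call:
step_arm(
  commands=[
    [-1,[0.054,0.014,0],[0,0,9]],
    [-1,[0.054,0.014,0],[0,0,9]],
    [-1,[0.054,0.014,0],[0,0,9]],
    [-1,[0.054,0.014,0],[0,0,9]],
    [-1,[0.054,0.014,0],[0,0,9]],
    [-1,[0.054,0.014,0],[0,0,9]],
    [-1,[0.054,0.014,0],[0,0,9]],
    [-1,[0.054,0.014,0],[0,0,9]],
  ],
)

```text
clock: 1.1
eef_pos: [0.6181, -0.4581, 0.2415]
tcp_rot: [0.706, 0.708, -0.0, -0.0]
contact_force: [0.3, -0.4, 0.3]
gripper_width: 0.0857
grip_force: 0.0
```

```bash
cat > panel.py <<'E'
from h import *
def panel(c,img,seed,z=.045,tol=14):
    m=np.zeros((img.shape[0]+2,img.shape[1]+2),np.uint8); im=cv2.medianBlur(img,3)
    cv2.floodFill(im.copy(),m,seed,0,(tol,)*3,(tol,)*3,4|cv2.FLOODFILL_MASK_ONLY|cv2.FLOODFILL_FIXED_RANGE|(255<<8))
    cs,_=cv2.findContours(m[1:-1,1:-1],cv2.RETR_EXTERNAL,cv2.CHAIN_APPROX_NONE)
    k=max(cs,key=cv2.contourArea).reshape(-1,2); w=px2w(c,k,z)[:,:2]
    r=cv2.minAreaRect((w*1000).astype(np.float32)); return np.round(r[0],1),np.round(r[1],1),round(r[2],1)
E
python3 - <<'E'
from panel import *
from scipy.optimize import least_squares
print(get_obs()['eef_pos'],get_obs()['tcp_rot'],get_obs()['contact_force'])
top=cv2.imread('pics/top0.png');c=cam('top');side=cv2.imread('pics/side0.png');s=cam('side')
for n,p in dict(loose=(417,200),tray=(253,221),ovA=(401,260),ovB=(240,156)).items(): print(n,panel(c,top,p))
for n,p in dict(loose=(341,143),ovA=(383,169),ovB=(199,210)).items(): print(n,'side',panel(s,side,p))
cr=lambda x,y:(180+x/4.5-.4,170+y/4.5-.4)
obs=[cr(99,106),cr(467,86),cr(50,402),cr(487,377)]
def model(p):
    a=p[3];L=lambda y:[-.0875+.18*np.cos(a),y,.052+.18*np.sin(a)]
    q=np.array([[.0925,.235,.048],[.0925,0,.048],L(.235),L(0)])
    r=np.array([[np.cos(p[2]),-np.sin(p[2]),0],[np.sin(p[2]),np.cos(p[2]),0],[0,0,1]])
    return q@r.T+[p[0],p[1],0]
r=least_squares(lambda p:(w2px(c,model(p))-obs).ravel(),[.57,.03,0,1.6]); print('tray',r.x.round(4),r.fun.round(2))
p=r.x.copy()
im=cv2.resize(side[150:300,190:340],(0,0),fx=4,fy=4,interpolation=3)
def dr(im,cc,P,o,k,col):
    u=(w2px(cc,P)-o+.5)*k
    for a,b in zip(u[:-1],u[1:]): cv2.line(im,tuple(int(v) for v in a),tuple(int(v) for v in b),col,1)
def lines(p):
    a=p[3];ro=R.from_euler('z',p[2])
    T=lambda q:ro.apply(np.array(q,float))+[p[0],p[1],0]
    ex,ez=-.0875+.18*np.cos(a),.052+.18*np.sin(a)
    return [T([[-.0825,0,.048],[-.0825,.235,.048],[.0825,.235,.048],[.0825,0,.048]]),T([[.0925,0,.048],[.0925,.235,.048],[.0925,.235,0]]),T([[-.0875,0,.052],[ex,0,ez],[ex,.235,ez],[-.0875,.235,.052]])]
for P in lines(p): dr(im,s,P,(190,150),4,(0,0,255))
cv2.imwrite('pics/s1.png',im)
E
```

```text
[ 0.61809165 -0.45806454  0.24154786] [ 7.05770326e-01  7.08440559e-01 -8.90396716e-05 -4.62411983e-04] [ 0.2608732  -0.39220865  0.25466077]
loose (array([ 636.1, -339.3]), array([103.8,  55.8]), 7.4)
tray (array([574.4, 138.2]), array([102.3,  54.5]), 1.1)
ovA (array([ 462.3, -283.2]), array([101.2,  55.3]), 0.1)
ovB (array([773.7, 181. ]), array([99.4, 53.3]), 1.4)
loose side (array([ 635.6, -338.8]), array([104. ,  55.3]), 7.2)
ovA side (array([ 462.5, -283.4]), array([55.2, 99.5]), 88.2)
ovB side (array([774.2, 181. ]), array([101.4,  56.1]), 3.4)
tray [0.5746 0.046  0.0572 1.7261] [ 0.27 -0.04 -0.5   0.06 -0.02 -0.14  0.21  0.13]
```

View pics/s1.png

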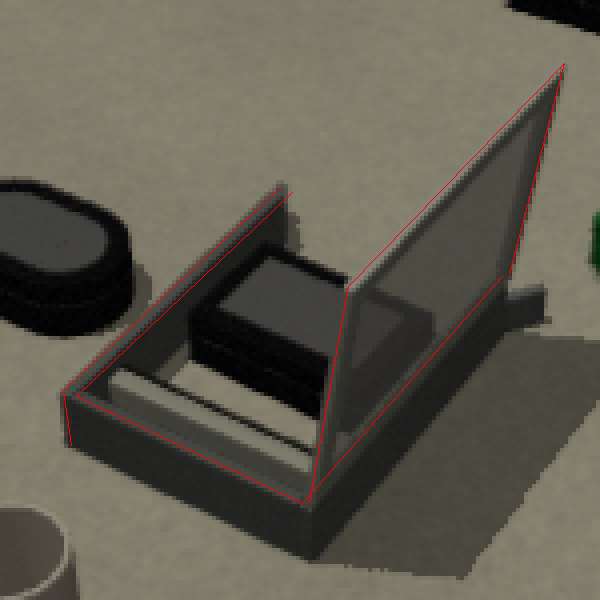

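The overlay from the top-view fit matches the side view: tray walls, back wall corner at (68,445) and lid edges (350,285)–(563,66). So the tray is at (0.5746, 0.046) with yaw 3.3°, and the lid is at about 1.72 rad. The mate sits at tray (5, 92) mm. The loose case is at (0.636, −0.339) with yaw 7.4°, and both cameras agree on it. Next I descend behind it.

Call:
step_arm(
  commands=[
    [-1,[0.015,0.018,-0.055],[0,0,3.7]],
    [-1,[0.014,0.018,-0.055],[0,0,3.7]],
    [-1,[0,0,-0.055],[0,0,0]],
    [-1,[0,0,-0.04],[0,0,0]],
    [-1,[0,0,-0.012],[0,0,0]],
    [-1,[-0.001,0.008,0],[0,0,0]],
    [-1,[-0.001,0.008,0],[0,0,0]],
  ],
)

```text
clock: 1.98
eef_pos: [0.6451, -0.4075, 0.0285]
tcp_rot: [0.661, 0.751, 0.0, 0.002]
contact_force: [0.3, -0.6, 1.0]
gripper_width: 0.0851
grip_force: 0.0
```

Call:
step_arm(
  commands=[
    [-1,[-0.001,0.008,0],[0,0,0]],
    [-1,[-0.001,0.008,0],[0,0,0]],
    [-1,[-0.002,0.01,0],[0,0,0]],
    [-1,[-0.002,0.012,0],[0,0,0]],
    [-1,[-0.003,0.014,0],[0,0,0]],
    [-1,[-0.003,0.014,0],[0,0,0]],
    [-1,[-0.003,0.014,0],[0,0,0]],
    [-1,[-0.003,0.014,0],[0,0,-0.5]],
  ],
)

```text
clock: 2.98
eef_pos: [0.6253, -0.3118, 0.0252]
tcp_rot: [0.664, 0.748, -0.0, -0.0]
contact_force: [0.5, -2.2, 1.6]
gripper_width: 0.0856
grip_force: 1.1
```

```bash
python3 - <<'E'
from panel import *
t=snap('top','top1')['frame'][:,:,::-1].copy(); s=snap('side','side1')['frame'][:,:,::-1].copy()
o=get_obs(); print(o['eef_pos'],o['contact_force'])
c=cam('side')
cv2.imwrite('pics/m2.png',np.hstack([cv2.resize(t[140:310,290:450],(0,0),fx=2.5,fy=2.5,interpolation=3),cv2.resize(s[80:250,290:450],(0,0),fx=2.5,fy=2.5,interpolation=3)]))
E
```

```text
[ 0.62509598 -0.31042612  0.02466635] [-1.15161916 -0.65511076 -0.14375535]
```

View pics/m2.png

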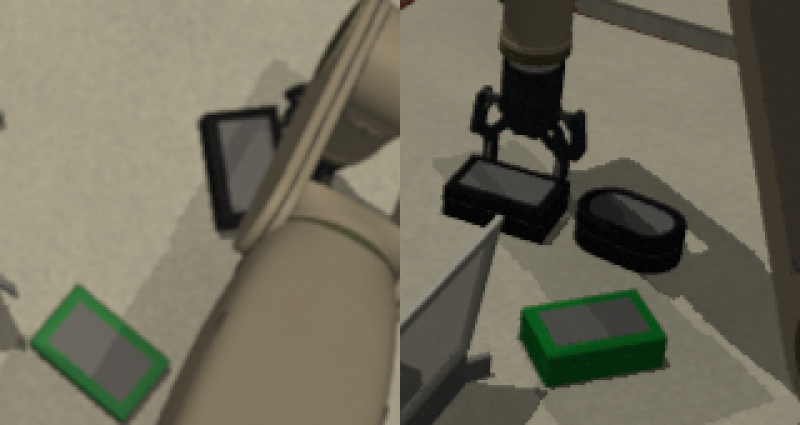

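The left (top-view) crop shows the case pushed squarely, its top panel around (255,165). The right (side-view) crop shows both fingers behind it, with the oval at (630,230) and the green decoy at (590,335) untouched. I continue the push.

Call:
step_arm(
  commands=[
    [-1,[-0.003,0.012,0],[0,0,-0.2]],
    [-1,[-0.003,0.015,0],[0,0,-0.3]],
    [-1,[-0.003,0.015,0],[0,0,-0.3]],
    [-1,[-0.003,0.015,0],[0,0,-0.3]],
    [-1,[-0.003,0.015,0],[0,0,-0.3]],
    [-1,[-0.003,0.015,0],[0,0,-0.3]],
    [-1,[-0.003,0.015,0],[0,0,-0.3]],
    [-1,[-0.003,0.015,0],[0,0,-0.3]],
  ],
)

```text
clock: 4.08
eef_pos: [0.6014, -0.1949, 0.0253]
tcp_rot: [0.679, 0.734, 0.0, -0.0]
contact_force: [-0.1, -0.8, -0.0]
gripper_width: 0.0857
grip_force: 0.5
```

```bash
python3 - <<'E'
from panel import *
t=snap('top','top2')['frame'][:,:,::-1].copy(); s=snap('side','side2')['frame'][:,:,::-1].copy()
o=get_obs(); print(o['eef_pos'],o['contact_force'])
cv2.imwrite('pics/m3.png',np.hstack([cv2.resize(t[140:310,200:360],(0,0),fx=2.5,fy=2.5,interpolation=3),cv2.resize(s[100:270,230:390],(0,0),fx=2.5,fy=2.5,interpolation=3)]))
E
```

```text
[ 0.60129671 -0.19386819  0.02514115] [ 0.15190269  0.0083722  -0.59684473]
```

View pics/m3.png

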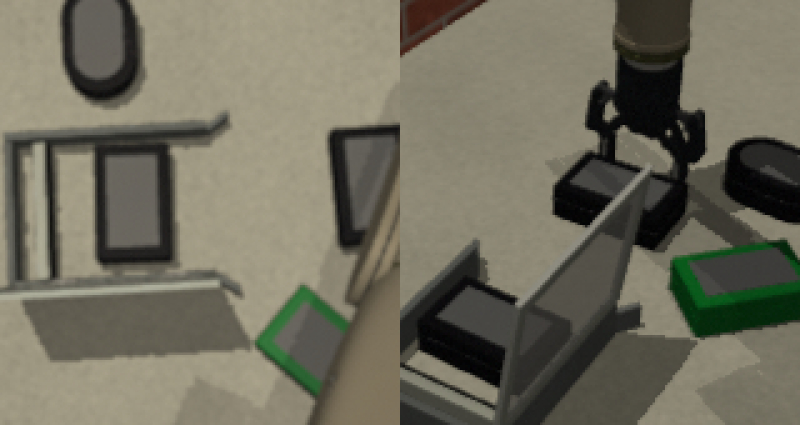

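The top crop shows the case heading squarely for the mouth, with its front edge from (331,130) to (341,246). The side crop shows it well clear of the green decoy.

```bash
python3 - <<'E'
from h import *
c=cam('top'); p=px2w(c,[[332.2,191.8],[336.2,238.2]],.0)[:,:2]; print(p,np.linalg.norm(p[0]-p[1]))
d=p[0]-p[1]; a=np.arctan2(d[1],d[0]); n=np.array([-np.sin(a),np.cos(a)]); ctr=p.mean(0)-.044*n
q=ctr-[.5746,.046]; r=.0572
print('yaw',np.degrees(a),'ctr',ctr,'tray',q@[np.cos(r),np.sin(r)],q@[-np.sin(r),np.cos(r)])
e=get_obs()['eef_pos'][:2]-[.5746,.046]; print('tcp tray',e@[np.cos(r),np.sin(r)],e@[-np.sin(r),np.cos(r)])
E
```

```text
[[ 0.67015531 -0.09698366]
 [ 0.52967459 -0.10593959]] 0.14076590868356498
yaw 3.6477855187345583 ctr [ 0.60271436 -0.14537248] tray 0.017127841159491106 -0.19266676020276655
tcp tray 0.012940064402992361 -0.2410021137200631
```

Call:
step_arm(
  commands=[
    [-1,[-0.002,0.012,0],[0,0,-0.2]],
    [-1,[-0.0025,0.015,0],[0,0,-0.2]],
    [-1,[-0.0025,0.015,0],[0,0,-0.2]],
    [-1,[-0.0025,0.015,0],[0,0,-0.2]],
    [-1,[-0.0025,0.015,0],[0,0,-0.2]],
    [-1,[-0.0025,0.015,0],[0,0,-0.2]],
    [-1,[-0.0025,0.015,0],[0,0,0]],
    [-1,[-0.0025,0.015,0],[0,0,0]],
  ],
)

```text
clock: 5.18
eef_pos: [0.582, -0.0779, 0.0253]
tcp_rot: [0.686, 0.727, 0.0, 0.0]
contact_force: [-0.1, -2.0, 1.6]
gripper_width: 0.0851
grip_force: 1.2
```

```bash
python3 - <<'E'
from panel import *
t=snap('top','top3')['frame'][:,:,::-1].copy(); s=snap('side','side3')['frame'][:,:,::-1].copy()
o=get_obs(); print(o['eef_pos'],o['contact_force'])
r=.0572;e=get_obs()['eef_pos'][:2]-[.5746,.046]; print('tcp tray',e@[np.cos(r),np.sin(r)],e@[-np.sin(r),np.cos(r)])
cv2.imwrite('pics/m4.png',np.hstack([cv2.resize(t[150:280,190:320],(0,0),fx=3,fy=3,interpolation=3),cv2.resize(s[120:250,220:350],(0,0),fx=3,fy=3,interpolation=3)]))
E
```

```text
[ 0.58141377 -0.0767481   0.02482307] [-0.73652042 -0.62485146 -0.68285115]
tcp tray -0.00021474029560129924 -0.12293688594538325
```

View pics/m4.png

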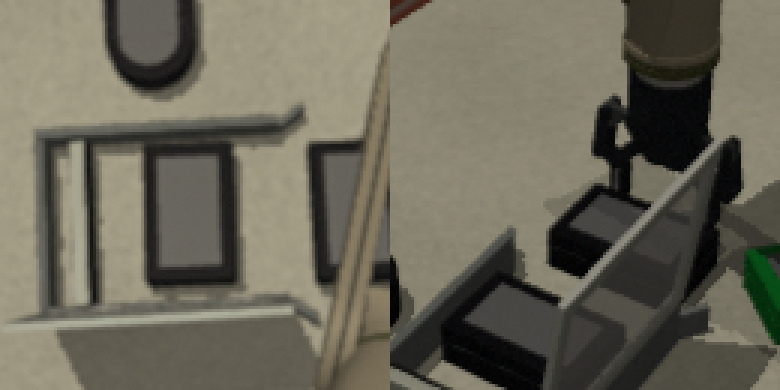

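The crop shows the new case's front edge (308,145)–(317,282) lined up with its mate (238,145)–(237,283), between the flares. I go straight in along the tray axis.

Call:
step_arm(
  commands=[
    [-1,[-0.0007,0.012,0],[0,0,0]],
    [-1,[-0.0007,0.012,0],[0,0,0]],
    [-1,[-0.0007,0.012,0],[0,0,0]],
    [-1,[-0.0007,0.012,0],[0,0,0]],
    [-1,[-0.0007,0.012,0],[0,0,0]],
    [-1,[-0.0005,0.009,0],[0,0,0]],
    [-1,[-0.0003,0.006,0],[0,0,0]],
    [-1,[-0.0003,0.006,0],[0,0,0]],
    [-1,[-0.0003,0.006,0],[0,0,0]],
  ],
)

```text
clock: 6.4
eef_pos: [0.5773, 0.0082, 0.0253]
tcp_rot: [0.686, 0.727, -0.0, 0.0]
contact_force: [0.4, -3.0, -0.7]
gripper_width: 0.0857
grip_force: 1.2
```

```bash
python3 - <<'E'
from panel import *
t=snap('top','top4')['frame'][:,:,::-1].copy(); s=snap('side','side4')['frame'][:,:,::-1].copy()
o=get_obs(); print(o['eef_pos'],o['contact_force'])
r=.0572;e=get_obs()['eef_pos'][:2]-[.5746,.046]; print('tcp tray',e@[np.cos(r),np.sin(r)],e@[-np.sin(r),np.cos(r)])
cv2.imwrite('pics/m5.png',np.hstack([cv2.resize(t[150:280,190:320],(0,0),fx=3,fy=3,interpolation=3),cv2.resize(s[120:250,190:320],(0,0),fx=3,fy=3,interpolation=3)]))
E
```

```text
[0.57727607 0.00874576 0.02535658] [-0.95327189  0.42971589  0.25126921]
tcp tray 0.0005419163130215118 -0.03734629509317766
```

View pics/m5.png

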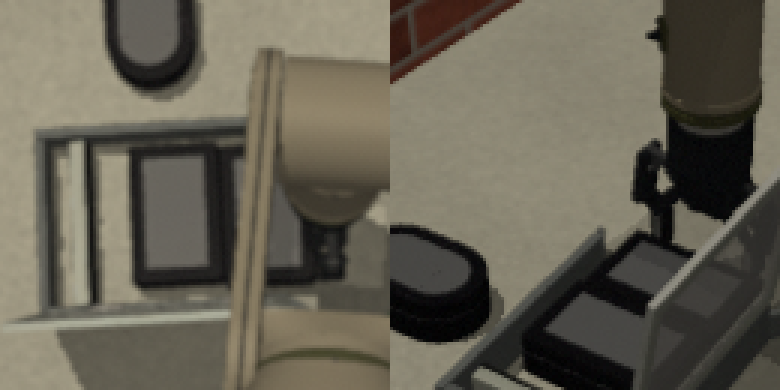

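Left crop: the new case now touches its mate (panels (180,215) and (265,215)), about 30 mm short of the stop bar at (90,220). I check the forearm's clearance over the lid before going deeper.

```bash
python3 - <<'E'
from h import *
s=cv2.imread('pics/side4.png'); c=cam('side'); o=get_obs(); print(o['qpos'].round(3),o['joint_efforts'].round(2))
e=o['eef_pos']
for z in (.05,.1,.15,.2,.25,.3,.35,.4):
    u=w2px(c,[[e[0],e[1],z]])[0]; print(z,u.round(0)); cv2.circle(s,tuple(int(v) for v in u),2,(0,0,255),-1)
    u=w2px(c,[[.46,e[1],z]])[0]; cv2.circle(s,tuple(int(v) for v in u),2,(255,0,255),-1)
cv2.imwrite('pics/s5.png',s)
E
```

```text
[-0.074  0.28   1.736  0.     1.126 -0.132] [ 1.300e-01 -5.763e+01 -4.307e+01 -5.000e-02 -1.000e-02  1.600e-01]
0.05 [295. 200.]
0.1 [296. 185.]
0.15 [296. 170.]
0.2 [296. 154.]
0.25 [297. 137.]
0.3 [297. 119.]
0.35 [297. 100.]
0.4 [298.  80.]
```

View pics/s5.png

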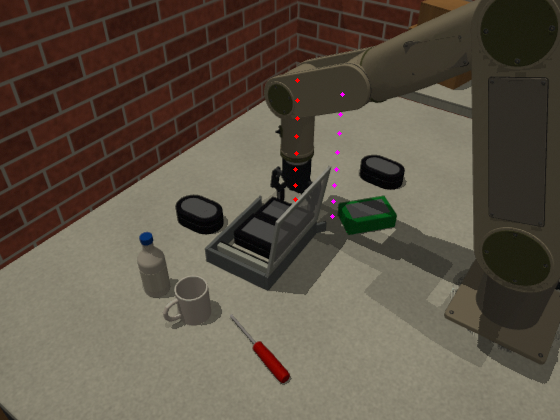

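The forearm's underside is at about z 0.35 above the lid edge line (magenta dots against the link at (330,105)), so there is ample clearance. I push on toward the stop.

Call:
step_arm(
  commands=[
    [-1,[-0.0003,0.005,0],[0,0,0]],
    [-1,[-0.0003,0.005,0],[0,0,0]],
    [-1,[-0.0003,0.005,0],[0,0,0]],
    [-1,[-0.0003,0.005,0],[0,0,0]],
    [-1,[-0.0002,0.003,0],[0,0,0]],
    [-1,[-0.0001,0.002,0],[0,0,0]],
  ],
)

```text
clock: 7.25
eef_pos: [0.5758, 0.0333, 0.0254]
tcp_rot: [0.686, 0.727, 0.0, 0.0]
contact_force: [-0.2, -3.2, 0.9]
gripper_width: 0.0855
grip_force: 1.6
```

Call:
step_arm(
  commands=[
    [-1,[-0.0001,0.002,0],[0,0,0]],
    [-1,[-0.0001,0.002,0],[0,0,0]],
    [-1,[0,0,0],[0,0,0]],
  ],
)

```text
clock: 7.62
eef_pos: [0.5756, 0.0374, 0.0253]
tcp_rot: [0.686, 0.727, 0.0, -0.0]
contact_force: [0.3, -2.7, 0.8]
gripper_width: 0.0855
grip_force: 0.8
```

Call:
step_arm(
  commands=[
    [-1,[-0.0001,0.002,0],[0,0,0]],
    [-1,[-0.0001,0.002,0],[0,0,0]],
    [-1,[-0.0001,0.001,0],[0,0,0]],
  ],
)

```text
clock: 8.0
eef_pos: [0.5753, 0.0422, 0.0254]
tcp_rot: [0.686, 0.727, 0.0, 0.0]
contact_force: [0.3, -4.1, 1.7]
gripper_width: 0.0853
grip_force: 1.8
```

Call:
step_arm(
  commands=[
    [-1,[-0.0001,0.0015,0],[0,0,0]],
    [-1,[-0.0001,0.0015,0],[0,0,0]],
  ],
)

```text
clock: 8.25
eef_pos: [0.5751, 0.0452, 0.0253]
tcp_rot: [0.686, 0.727, 0.0, 0.0]
contact_force: [0.5, -3.8, 2.0]
gripper_width: 0.0854
grip_force: 1.8
```

Call:
step_arm(
  commands=[
    [-1,[-0.0001,0.0015,0],[0,0,0]],
    [-1,[-0.0001,0.0015,0],[0,0,0]],
  ],
)

```text
clock: 8.5
eef_pos: [0.5754, 0.0463, 0.0254]
tcp_rot: [0.686, 0.727, -0.001, 0.001]
contact_force: [3.5, -18.4, -0.7]
gripper_width: 0.0854
grip_force: 8.7
```

Call:
step_arm(
  commands=[
    [-1,[0,0,0],[0,0,0]],
    [-1,[0,0,0],[0,0,0]],
  ],
)

```text
clock: 8.75
eef_pos: [0.5754, 0.0462, 0.0254]
tcp_rot: [0.686, 0.727, -0.001, 0.001]
contact_force: [3.3, -13.0, 0.3]
gripper_width: 0.0854
grip_force: 6.5
```

Call:
step_arm(
  commands=[
    [-1,[0,0,0],[0,0,0]],
    [-1,[0,0,0],[0,0,0]],
    [-1,[0,0,0],[0,0,0]],
  ],
)

```text
clock: 9.12
eef_pos: [0.5754, 0.0462, 0.0254]
tcp_rot: [0.686, 0.727, -0.001, 0.001]
contact_force: [2.9, -12.8, 0.5]
gripper_width: 0.0856
grip_force: 6.5
```

Call:
step_arm(
  commands=[
    [-1,[0,0.0004,0],[0,0,0]],
    [-1,[0,0,0],[0,0,0]],
    [-1,[0,0,0],[0,0,0]],
    [-1,[0,0,0],[0,0,0]],
    [-1,[0,0,0],[0,0,0]],
    [-1,[0,0,0],[0,0,0]],
  ],
)

```text
clock: 9.88
eef_pos: [0.5754, 0.0462, 0.0255]
tcp_rot: [0.686, 0.727, -0.001, 0.002]
contact_force: [2.2, -15.2, -0.0]
gripper_width: 0.0853
grip_force: 7.4
```

```bash
python3 - <<'E'
from panel import *
s=snap('side','side6')['frame'][:,:,::-1].copy();t=snap('top','top6')['frame'][:,:,::-1].copy(); c=cam('top')
r=.0572
def tr(p): e=np.array(p)[:2]-[.5746,.046]; return (e@[np.cos(r),np.sin(r)]).round(4),(e@[-np.sin(r),np.cos(r)]).round(4)
print('tcp',tr(get_obs()['eef_pos']))
u=w2px(c,[[.5746-.0572*.13,.176,.045]])[0]; print(u)
a=panel(c,t,tuple(int(v) for v in u)); print('mate',a,tr(a[0]/1000))
E
```

```text
tcp (np.float64(0.0008), np.float64(0.0002))
[239.29009165 222.75383045]
mate (array([572.2, 189.5]), array([104. ,  55.1]), 3.9) (np.float64(0.0058), np.float64(0.1434))
```

A steady push of about 15 N was held for well over half a second. The mate is at tray (6, 143) mm and the pair is closed up. Now I back off, go up, and move over to the robot side of the lid.

Call:
step_arm(
  commands=[
    [-1,[0,-0.003,0],[0,0,0]],
    [-1,[0,-0.006,0],[0,0,0]],
    [-1,[0.001,-0.015,0],[0,0,0]],
    [-1,[0.001,-0.02,0],[0,0,0]],
    [-1,[0,0,0.06],[0,0,0]],
    [-1,[0,0,0.06],[0,0,0]],
    [-1,[0,0,0.06],[0,0,0]],
    [1,[0,0,0.06],[0,0,0]],
    [1,[0,0,0.06],[0,0,0]],
    [1,[0,0,0],[0,0,0]],
  ],
)

```text
clock: 11.22
eef_pos: [0.5794, 0.0031, 0.3327]
tcp_rot: [0.687, 0.727, 0.004, 0.005]
contact_force: [0.4, -0.1, -0.0]
gripper_width: 0.0322
grip_force: 0.0
```

Call:
step_arm(
  commands=[
    [1,[-0.045,0.025,0],[0,0,0]],
    [1,[-0.045,0.04,0],[0,0,0]],
    [1,[-0.045,0.045,0],[0,0,0]],
    [1,[-0.035,0.045,0],[0,0,0]],
    [1,[0,0,0],[0,0,0]],
  ],
)

```text
clock: 11.85
eef_pos: [0.4058, 0.1605, 0.3249]
tcp_rot: [0.685, 0.729, 0.0, -0.0]
contact_force: [0.2, -0.4, 0.4]
gripper_width: -0.0001
grip_force: 0.0
```

Call:
step_arm(
  commands=[
    [1,[0,0,-0.055],[0,0,0]],
    [1,[0,0,-0.053],[0,0,0]],
    [1,[0,0,0],[0,0,0]],
  ],
)

```text
clock: 12.22
eef_pos: [0.4049, 0.1568, 0.2123]
tcp_rot: [0.687, 0.727, -0.004, -0.003]
contact_force: [0.3, 0.4, 0.2]
gripper_width: 0.0002
grip_force: 0.0
```

```bash
python3 - <<'E'
from panel import *
s=snap('side','side7')['frame'][:,:,::-1].copy();t=snap('top','top7')['frame'][:,:,::-1].copy()
o=get_obs();print(o['eef_pos'],o['contact_force'])
cv2.imwrite('pics/m7.png',np.hstack([cv2.resize(t[130:290,170:330],(0,0),fx=2.5,fy=2.5,interpolation=3),cv2.resize(s[120:280,190:350],(0,0),fx=2.5,fy=2.5,interpolation=3)]))
E
```

```text
[0.40823748 0.15794481 0.21825777] [-0.23142722  0.05158997  0.65194961]
```

View pics/m7.png

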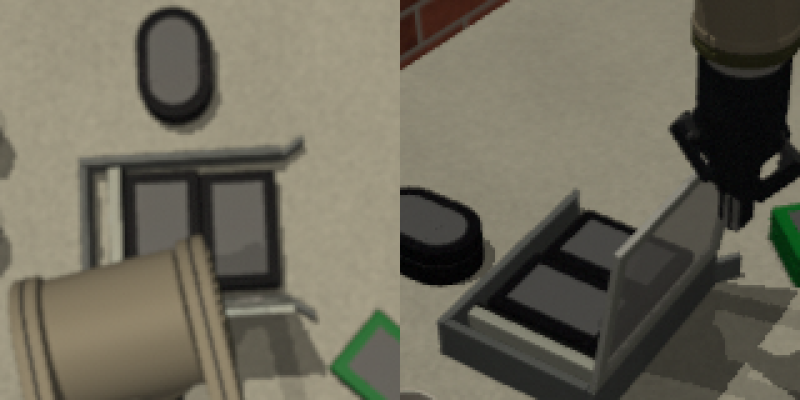

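Both cases lie flush together against the stop (panels (165,215) and (243,235)), and the closed fingers stand behind the lid at (735,210). Next I swing the lid along its arc.

Call:
step_arm(
  commands=[
    [1,[0.02,0.001,0],[0,0,0]],
    [1,[0.016,0.001,0],[0,0,0]],
    [1,[0.016,0.001,0],[0,0,0]],
    [1,[0.02,0.001,-0.002],[0,0,0]],
    [1,[0.02,0.001,-0.002],[0,0,0]],
  ],
)

```text
clock: 12.95
eef_pos: [0.5022, 0.1638, 0.217]
tcp_rot: [0.686, 0.727, 0.002, 0.001]
contact_force: [-2.6, 1.2, -0.1]
gripper_width: -0.0001
grip_force: 1.0
```

Call:
step_arm(
  commands=[
    [1,[0.019,0.001,-0.007],[0,0,0]],
    [1,[0.019,0.001,-0.007],[0,0,0]],
    [1,[0.017,0.001,-0.011],[0,0,0]],
    [1,[0.016,0.001,-0.012],[0,0,0]],
  ],
)

```text
clock: 13.45
eef_pos: [0.5741, 0.1677, 0.1803]
tcp_rot: [0.686, 0.727, 0.002, 0.002]
contact_force: [-1.2, 0.4, 1.4]
gripper_width: 0.0001
grip_force: 0.8
```

Call:
step_arm(
  commands=[
    [1,[0.013,0.001,-0.015],[0,0,0]],
    [1,[0.013,0.001,-0.016],[0,0,0]],
    [1,[0.009,0,-0.018],[0,0,0]],
    [1,[0.008,0,-0.018],[0,0,0]],
    [1,[0.004,0,-0.013],[0,0,0]],
    [1,[0.002,0,-0.013],[0,0,0]],
  ],
)

```text
clock: 14.2
eef_pos: [0.6205, 0.1696, 0.0833]
tcp_rot: [0.686, 0.727, 0.0, 0.0]
contact_force: [0.6, -0.6, 0.9]
gripper_width: 0.0001
grip_force: 0.5
```

Call:
step_arm(
  commands=[
    [1,[0,0,-0.006],[0,0,0]],
    [1,[0,0,-0.004],[0,0,0]],
    [1,[0,0,0],[0,0,0]],
  ],
)

```text
clock: 14.58
eef_pos: [0.6193, 0.1697, 0.0731]
tcp_rot: [0.686, 0.727, -0.0, -0.0]
contact_force: [0.8, 0.7, 0.8]
gripper_width: 0.0002
grip_force: 0.0
```

Call:
step_arm(
  commands=[
    [1,[0,0,-0.003],[0,0,0]],
    [1,[0,0,-0.002],[0,0,0]],
  ],
)

```text
clock: 14.82
eef_pos: [0.62, 0.1699, 0.069]
tcp_rot: [0.686, 0.727, 0.0, 0.0]
contact_force: [-5.2, -2.1, 16.6]
gripper_width: -0.0001
grip_force: 8.0
```

```bash
python3 - <<'E'
from h import *
s=snap('side','side8')['frame'][:,:,::-1].copy();t=snap('top','top8')['frame']
o=get_obs();print(o['eef_pos'],o['contact_force'])
cv2.imwrite('pics/m8.png',cv2.resize(s[110:280,180:380],(0,0),fx=4,fy=3.5,interpolation=3))
E
```

```text
[0.61996642 0.16985732 0.06908596] [-2.18580305  0.60847742  5.4732513 ]
```

Call:
step_arm(
  commands=[
    [1,[0,0,-0.0005],[0,0,0]],
    [1,[0,0,0],[0,0,0]],
    [1,[0,0,0],[0,0,0]],
  ],
)

```text
clock: 15.3
eef_pos: [0.62, 0.1699, 0.069]
tcp_rot: [0.686, 0.727, 0.0, 0.0]
contact_force: [-3.8, -1.5, 7.6]
gripper_width: 0.0005
grip_force: 4.1
```

Call:
step_arm(
  commands=[
    [1,[0,0,0.005],[0,0,0]],
    [1,[0,0,0.02],[0,0,0]],
    [1,[0,0,0.06],[0,0,0]],
    [1,[0,0,0.06],[0,0,0]],
    [1,[0,0,0.06],[0,0,0]],
    [1,[-0.05,-0.06,0.0],[0,0,0]],
    [1,[-0.05,-0.06,0.0],[0,0,0]],
    [1,[-0.05,-0.06,0],[0,0,0]],
    [1,[0,-0.06,0],[0,0,0]],
    [1,[0,-0.06,0],[0,0,0]],
  ],
)

```text
clock: 16.55
eef_pos: [0.4991, -0.0958, 0.2747]
tcp_rot: [0.686, 0.728, 0.001, 0.001]
contact_force: [2.0, 0.9, 0.3]
gripper_width: -0.0002
grip_force: 0.0
```

```bash
python3 - <<'E'
from panel import *
s=snap('side','side9')['frame'];t=snap('top','top9')['frame'][:,:,::-1].copy();c=cam('top')
o=get_obs();print(o['eef_pos'],o['contact_force'])
r=.0572;ro=R.from_euler('z',r);T=lambda q:ro.apply(np.array(q,float))+[.5746,.046,0]
# fit lid angle: frame edge, compare brightness profile along tray x at mid lid, both cameras
g=cv2.cvtColor(t,cv2.COLOR_BGR2GRAY); gs=cv2.cvtColor(s,cv2.COLOR_RGB2GRAY); cs=cam('side')
for n,im,cc,z in(('top',g,c,.058),('side',gs,cs,.058)):
    for y in(.03,.12,.2):
        P=T([[x,y,z] for x in np.arange(.066,.112,.003)]); u=w2px(cc,P).astype(np.float32)
        print(n,y,cv2.remap(im,u[:,0].copy(),u[:,1].copy(),1).ravel())
for y in(.055,.143):
    u=w2px(c,T([[.005,y,.045]]))[0]
    try: print(y,panel(c,t,tuple(int(round(v)) for v in u)))
    except Exception as e: print(e)
for n,p in dict(ovA=(401,260),ovB=(240,156)).items(): print(n,panel(c,t,p))
# change vs. first picture at the bystanders
s0=cv2.imread('pics/side0.png'); s1=s[:,:,::-1]
for n,b in dict(bottle=(135,230,172,298),mug=(165,275,212,325),driver=(228,312,292,385)).items():
    x0,y0,x1,y1=b; print(n,np.abs(s0[y0:y1,x0:x1].astype(int)-s1[y0:y1,x0:x1]).mean().round(2))
E
```

```text
[ 0.49907089 -0.09962099  0.27433711] [-0.11347134  0.75971379 -0.78883575]
top 0.03 [136 141 141 136 138 149 157 159 160 160 155 150 147 144 143 144]
top 0.12 [128 133 136 136 140 151 156 155 154 157 155 154 154 153 153 147]
top 0.2 [145 144 143 142 145 151 157 158 157 157 156 154 152 149 148 150]
side 0.03 [110 104 101 102 106 111 117 117 118 118 118 120 121 121 122 123]
side 0.12 [101 101 102 104 108 112 112 114 113 114 116 118 119 118 117 117]
side 0.2 [101 100 102 104 102 110 115 115 113 115 120 120 114 105  57  11]
0.055 (array([576. , 166.9]), array([150.2, 210.4]), 3.5)
0.143 (array([575.7, 166.9]), array([150.9, 210.5]), 3.6)
ovA (array([ 464.9, -197.7]), array([180. , 339.4]), 72.4)
ovB (array([773.7, 181. ]), array([99.4, 53.3]), 1.4)
bottle 3.01
mug 2.76
driver 3.7
```

```bash
python3 -c "
from plant import *
print(sign_off())"
```

```text
the job is handed in; nothing more can be done
None
```

I slid the matching square case into the tray and pressed the pair against the stop at about 15 N for over half a second. The lid is folded shut, and I handed the job in at about 17 s. No verdict came back, and I confirmed the closed lid by touch and image measurements, having used all ten picture views.

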